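# Load the bead drill's feed tube

### The arm

A 7-joint arm with a two-finger parallel gripper is mounted at the origin on the work surface. World frame = base frame: x ahead of the robot, y to its left, z up, the work surface at z = 0. Lengths are in m, angles in degrees, forces in N, time in s.
With the tool pointing down it reaches from about 0.4 to 0.75 m from the base axis. Payload 19.5 kg.
Tool frame: the origin (TCP) lies between the finger pads; the fingertips stand tips_ahead ahead of it and the grasp point (between the pads) lies 8 mm behind it (tips_ahead is the distance from the TCP to the fingertips, in m); z points along the fingers, y is the line along which they close (so a half turn about z gives the same grasp; the last joint's range is limited). The gripper opens to 85 mm and grips with 20 to 120 N. Pads are 22 mm wide; open, the fingers measure 114 mm over their backs; the gripper's body (76 mm by 85 mm) begins 54 mm behind the grasp point. The pads swing forward as they close: fully open they stand 13 mm farther back than shut.
Start: joints at [62.298, 40.479, -1.581, 85.061, 1.261, 54.483, -4.326], TCP at [0.246, -0.52, 0.242] pointing down, gripper open.
Joint ranges: [-155.06, 155.06], [-18.47, 123.98], [-90, 86.84], [0, 140.48], [-83.41, 263.41], [0, 116], [-161.91, 161.91]. Speed limits (degrees/s): [108.29, 108.29, 147.25, 147.25, 172.46, 172.46, 172.46].

### API

Orientations are given as [roll, pitch, yaw] about the fixed x, y, z axes, in that order (R = Rz(yaw) Ry(pitch) Rx(roll)).
In Python, from bench import sense, capture, finish_job, tips_ahead gives the robot as it stands.
- The arm moves only by the shell command python3 -m jog 'ROWS' [FORCE]. ROWS is JSON, a list of rows, each a list of 5 numbers: the opening, from 0 (shut) to 1 (fully open), then the shift along the world's x, y, z normalised to -1 to 1, where 1 is 2 cm, then the turn about the world's z normalised to -1 to 1, where 1 is 0.1 rad. A call has 1 to 12 rows; each row shifts and turns the commanded pose from where the row before left it; what a row does not reach is not made up. A row lasts 1/12 s, in which the tool goes at most 41.7 mm and 7.16 degrees, less where a joint would pass 70% of its speed; a pose out of reach is approached as far as the arm can. A call with a number of a shift or a turn outside -1 to 1 is refused whole. A call with a gripper value outside its range is refused whole. The fingers move at their own pace and stop on an object; FORCE is the grip in N (left out, the last holds). Time passes only in rows, so rows that do not move let the fingers close. It gives the time, the measured TCP pose, the force, the opening and the grip force at its end, in the units of the state.
- sense(): the state, without advancing time (a new reading comes with each control period).
- capture(name): name is "side" or "top"; returns a dict with "frame" (420x560x3 uint8, red, green, blue), "z_map" (420x560 float32, m along the optical axis (not along the pixel's ray), 0 where there is no reading), "fx", "fy", "cx", "cy" (pixels), "k1" (the pictures are not rectified: a ray, as slopes to the right and down, at radius r is drawn at 1 + k1 r^2 times it, then the intrinsics apply), "view" (4x4, takes a point from world to camera coordinates). Camera axes: x right, y up, looking along -z (the intrinsics and any distortion apply to the point x, -y, -z); pixel columns grow to the right and rows downward; lengths in m; the calibration is good to about 2 mm. A picture is of the moment at which its call begins.
- finish_job(): hands the job in; it is judged then, once.
The state is a dict: "time_s": time; "qpos": joint angles; "qd": joint speeds; "tau": joint torques, N m; "tcp_pos": TCP position; "orientation": TCP orientation; "wrist_force": force on the tool from outside, world axes, zero at the start; "moment": the same for the moment, N m; "gripper_width": finger opening in m; "grip_force": force on a finger pad.
Only numpy, scipy, OpenCV 4.12 (cv2) and the standard library are available. Lean on these libraries where they do the work, as an engineer would, in place of code of your own. Each camera call takes 0.05 s, during which the arm holds its last target. There are 200 camera calls.

### The job

Load the two turquoise stone blanks, one after the other, into the clear feed tube of the bead drill through its yellow funnel, so that they stand end to end inside it, the second resting on the first. Leave the amber blank of the same size where it stands.

Things in the scene. Friction and masses are not known exactly. Their poses are not given: they have to be found in the camera images.
- feeder: Bead drill's gravity feed, fixed. Clear upright tube, bore 50 mm, outside 58, on a base 20 mm high (the tube's floor); from 134 mm up a yellow rigid funnel widens from the bore to 68 mm inside, 76 outside, at its rim 150 mm above the table. Blanks let go over the bore drop in by themselves; open the fingers above the rim. Origin: tube axis at table height; z up, y to the blue motor beside it (71 mm high, 165 mm out).
- turq_a: Turquoise (blue-green with brown flecks) stone blank: an upright drum 34 mm in diameter, 56 mm tall, 0.13 kg, standing on end on the table (z = 0). Origin at its centre, 28 mm above the table; z along its axis. Best held by its upper part from above, so that its foot is free to enter the tube.
- turq_b: The other turquoise one, identical (either may go in first): stone blank: an upright drum 34 mm in diameter, 56 mm tall, 0.13 kg, standing on end on the table (z = 0). Origin at its centre, 28 mm above the table; z along its axis. Best held by its upper part from above, so that its foot is free to enter the tube.
- amber: Amber (orange) blank of the same size and shape, standing upright among the turquoise ones; origin at its centre. To be left alone. The blanks stand at least 80 mm apart, centre to centre.

How it is judged (in metres and radians):
On the way, in this order (a step that is already met when the one before it is completed fails the run):
1. one turquoise blank stands on the floor of the tube (((horizontal distance between turq_a and feeder below 0.018 m and z of turq_a in the frame of feeder between 0.038 and 0.062 m and angle between the z axis of turq_a and the z axis of feeder, either way round below 0.35 rad) or (horizontal distance between turq_b and feeder below 0.018 m and z of turq_b in the frame of feeder between 0.038 and 0.062 m and angle between the z axis of turq_b and the z axis of feeder, either way round below 0.35 rad))), for 0.2 s.
2. the other turquoise blank stands on top of it in the tube (((horizontal distance between each of turq_a, turq_b and feeder below 0.018 m and z of turq_a in the frame of feeder between 0.038 and 0.062 m and angle between the z axis of each of turq_a, turq_b and the z axis of feeder, either way round below 0.35 rad and z of turq_b in the frame of feeder between 0.092 and 0.12 m) or (horizontal distance between each of turq_b, turq_a and feeder below 0.018 m and z of turq_b in the frame of feeder between 0.038 and 0.062 m and angle between the z axis of each of turq_b, turq_a and the z axis of feeder, either way round below 0.35 rad and z of turq_a in the frame of feeder between 0.092 and 0.12 m))), for 0.2 s.
At the end, for the whole second after the job is handed in: Both turquoise blanks are at rest (under 80 mm/s) inside the tube, one on its floor (centre 38 to 62 mm above the table) and the other on top of it (centre 92 to 120 mm), each within 18 mm of the tube's axis and 20 degrees of upright, either end up; the amber blank is within 30 mm of where it stood (((horizontal distance between each of turq_a, turq_b and feeder below 0.018 m and z of turq_a in the frame of feeder between 0.038 and 0.062 m and angle between the z axis of each of turq_a, turq_b and the z axis of feeder, either way round below 0.35 rad and z of turq_b in the frame of feeder between 0.092 and 0.12 m) or (horizontal distance between each of turq_b, turq_a and feeder below 0.018 m and z of turq_b in the frame of feeder between 0.038 and 0.062 m and angle between the z axis of each of turq_b, turq_a and the z axis of feeder, either way round below 0.35 rad and z of turq_a in the frame of feeder between 0.092 and 0.12 m)) and linear speed of each of turq_a, turq_b below 0.08 m/s and distance of amber from where it was at the start of the episode below 0.03 m); the robot touches nothing.
It fails at once if the amber blank is moved by more than 30 mm (distance of amber from where it was at the start of the episode above 0.03 m).
It also fails if it takes over 58 s, if anything falls off the work surface, if the arm or the gripper's body presses on something with over 40 N, if the wrist force passes 120 N, or if a joint passes its speed limit or range.

## Working session

There is one attempt and no reset: what is moved stays moved. The work goes in short steps, Python scripts to look and compute and a shell command to move; the robot and the scene stay as the last step left them, time stands still between calls to the robot, and variables do not carry over. Pictures are saved under pics/ and viewed, at most 10 in all, crops included, and the job is handed in when it is done.

```bash
mkdir -p pics
cat > h.py <<'E'
import numpy as np, cv2
from bench import sense, capture, finish_job, tips_ahead
def cloud(c):
    "world xyz per pixel (NaN without reading)"
    h,w=c["z_map"].shape; u,v=np.meshgrid(np.arange(w),np.arange(h))
    xd=(u-c["cx"])/c["fx"]; yd=(v-c["cy"])/c["fy"]; x,y=xd.copy(),yd.copy()
    for _ in range(10):
        s=1+c["k1"]*(x*x+y*y); x,y=xd/s,yd/s
    z=np.where(c["z_map"]>0,c["z_map"],np.nan)
    P=np.stack([x*z,-y*z,-z,np.ones_like(z)],-1)
    return (P@np.linalg.inv(c["view"]).T)[...,:3]
def save(c,n): cv2.imwrite(f"pics/{n}.png",cv2.cvtColor(c["frame"],cv2.COLOR_RGB2BGR))
E
python3 - <<'E'
from h import *
s=sense();print(s["tcp_pos"],s["orientation"],s["gripper_width"],tips_ahead, s["wrist_force"])
for n in("top","side"):
    c=capture(n);save(c,n+"0");P=cloud(c)
    hsv=cv2.cvtColor(c["frame"],cv2.COLOR_RGB2HSV)
    print(n,np.round(np.linalg.inv(c["view"])[:3,3],3))
    for nm,lo,hi in(("turq",(75,70,50),(100,255,255)),("orange/yel",(8,120,80),(35,255,255)),("blue",(101,90,50),(130,255,255))):
        m=cv2.inRange(hsv,lo,hi);k,l,st,ce=cv2.connectedComponentsWithStats(m)
        for i in range(1,k):
            if st[i,4]>60:
                q=P[l==i];q=q[~np.isnan(q[:,0])]
                if len(q)<20: continue
                zt=np.percentile(q[:,2],95);t=q[q[:,2]>zt-.006]
                print(nm,ce[i].round(),st[i,4],"ztop",zt.round(3),"mid",((t.min(0)+t.max(0))/2).round(3),"ext",np.ptp(t,0).round(3), np.median(hsv[l==i],0))
E
```

```text
[ 0.24572191 -0.51956835  0.24184683] [-1.79938125e+02  3.06578564e-03  2.53108703e+01] 0.08537922563106859 0.011 [-0.94454643  0.97450558 -0.56069032]
top [ 0.343 -0.01   1.218]
turq [237.  51.] 84 ztop 0.043 mid [0.916 0.059 0.043] ext [0.021 0.019 0.011] [ 87.  186.5  90.5]
turq [109.  53.] 164 ztop 0.026 mid [0.906 0.35  0.026] ext [0.029 0.034 0.012] [ 87. 179.  81.]
turq [161.  59.] 164 ztop 0.033 mid [0.899 0.237 0.032] ext [0.054 0.026 0.01 ] [ 87.  183.   86.5]
turq [194.  59.] 141 ztop 0.044 mid [0.894 0.158 0.042] ext [0.052 0.018 0.008] [ 87. 198. 100.]
turq [249.  60.] 152 ztop 0.043 mid [0.901 0.036 0.042] ext [0.044 0.028 0.01 ] [ 87.  175.   93.5]
turq [124.  73.] 891 ztop 0.031 mid [0.854 0.311 0.032] ext [0.096 0.113 0.014] [ 87. 184.  86.]
turq [207.  65.] 79 ztop 0.04 mid [0.883 0.128 0.038] ext [0.033 0.022 0.008] [ 87. 170.  94.]
turq [151.  86.] 375 ztop 0.03 mid [0.837 0.26  0.031] ext [0.048 0.072 0.013] [ 87. 167.  91.]
turq [201.  83.] 195 ztop 0.044 mid [0.842 0.139 0.043] ext [0.044 0.03  0.009] [ 87. 198.  99.]
turq [239.  90.] 85 ztop 0.042 mid [0.821 0
[... 2046 characters left out ...]
 185 ztop 0.031 mid [0.862 0.334 0.029] ext [0.067 0.05  0.009] [ 86. 123.  97.]
orange/yel [381. 111.] 78 ztop 0.14 mid [ 0.541 -0.628  0.139] ext [0.009 0.009 0.009] [ 10. 149. 140.]
orange/yel [267. 130.] 1774 ztop 0.06 mid [ 0.871 -0.46   0.058] ext [0.14  0.197 0.008] [ 10. 144. 149.]
orange/yel [277. 183.] 252 ztop 0.057 mid [ 0.603 -0.129  0.055] ext [0.035 0.035 0.007] [ 11. 171. 152.]
orange/yel [170. 209.] 547 ztop 0.151 mid [0.561 0.241 0.148] ext [0.077 0.074 0.007] [ 22. 163. 156.]
blue [263. 167.] 104 ztop 0.013 mid [ 0.723 -0.223  0.011] ext [0.048 0.091 0.007] [114.  119.5 126. ]
blue [130. 292.] 1359 ztop 0.072 mid [0.543 0.355 0.069] ext [0.036 0.1   0.008] [109. 125. 106.]
```

View pics/top0.png

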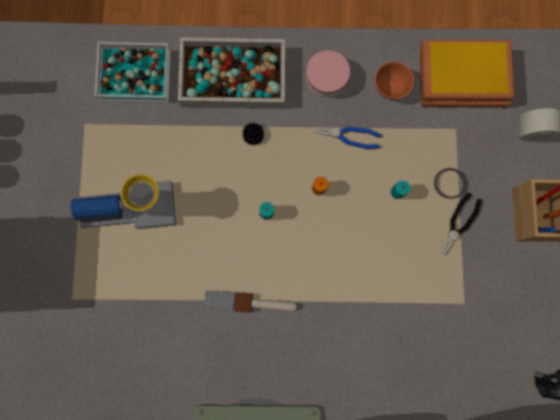

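View pics/side0.png

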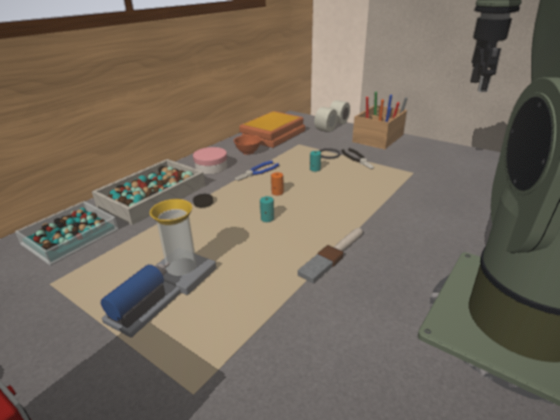

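The top view shows turquoise drums at about (400,189) and (266,210), with the amber one between them at (320,185). The yellow rim is at (140,192) and the motor at (95,207). The side view agrees to within 2 mm: turquoise at (0.597,-0.309) and (0.546,-0.013), feeder at (0.561,0.241). I'll go to the far turquoise first.

```bash
python3 -m jog '[[1,0.95,0.57,0,0],[1,0.95,0.57,0,0],[1,0.95,0.57,0,0],[1,0.95,0.57,0,0],[1,0.95,0.57,0,0],[1,0.95,0.57,0,0],[1,0.95,0.57,0,0],[1,0.95,0.57,0,0],[1,0.95,0.57,0,0],[1,0.95,0.57,0,0],[1,0.95,0.57,0,0],[1,0.95,0.57,0,0]]' 40
```

```text
time_s: 1.1
tcp_pos: [0.4746, -0.3822, 0.242]
orientation: [-180.0, 0.0, 25.3]
wrist_force: [-0.3, -0.6, 0.5]
gripper_width: 0.0854
grip_force: 0.0
```

```bash
python3 -m jog '[[1,0.9,0.55,0,0],[1,0.9,0.55,0,0],[1,0.9,0.55,-0.5,0],[1,0.9,0.55,-0.7,0],[1,0.8,0.5,-0.9,0],[1,0.8,0.5,-1,0],[1,0.6,0.3,-1,0],[1,0.3,0.15,-1,0],[1,0,0,-1,0],[1,0,0,-0.4,0],[1,0,0,0,0],[1,0,0,0,0]]'
python3 - <<'E'
from h import *
s=sense();print(np.array([.5965,-.3085,.034])-s["tcp_pos"])
for n in("top","side"):
    c=capture(n);save(c,n+"1")
E
python3 -c "
import cv2,numpy as np
cv2.imwrite('pics/m1.png',np.hstack([cv2.resize(cv2.imread('pics/top1.png')[130:260,330:460],(390,390)),cv2.resize(cv2.imread('pics/side1.png')[90:220,250:380],(390,390))]))"
```

```text
time_s: 2.1
tcp_pos: [0.5957, -0.3103, 0.1128]
orientation: [180.0, 0.0, 25.3]
wrist_force: [0.5, -0.1, 0.3]
gripper_width: 0.085
grip_force: 0.0
[ 0.00075181  0.00182309 -0.07881751]
```

View pics/m1.png

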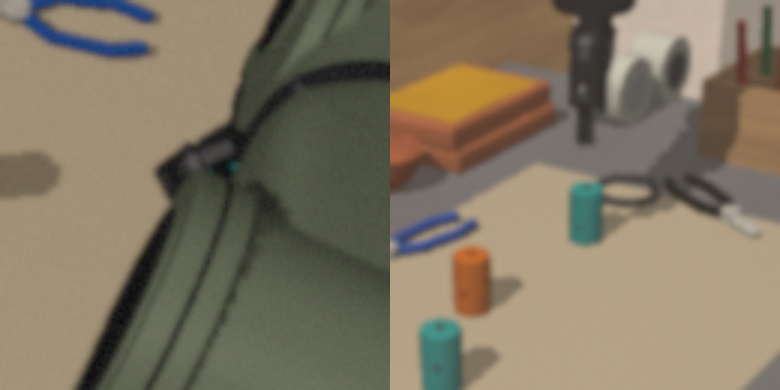

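The gripper hangs straight above the turquoise drum: in the side crop the fingers are at about (585,130) and the drum at (585,210). I'll lower it and grip.

```bash
python3 -m jog '[[1,0.04,0.09,-1,0],[1,0,0,-1,0],[1,0,0,-1,0],[1,0,0,-0.6,0],[1,0,0,-0.34,0],[1,0,0,0,0],[0,0,0,0,0],[0,0,0,0,0],[0,0,0,0,0],[0,0,0,0,0],[0,0,0,0,0],[0,0,0,0,0]]' 40
```

```text
time_s: 3.2
tcp_pos: [0.597, -0.3083, 0.0343]
orientation: [180.0, -0.0, 25.3]
wrist_force: [-1.2, 1.0, 7.6]
gripper_width: 0.033
grip_force: 39.2
```

```bash
python3 -m jog '[[0,0,0,0,0],[0,0,0,0,0],[0,0,0,0.4,0],[0,0,0,0.8,0],[0,0,0,1,0],[0,0,0,1,0],[0,0,0,1,0],[0,0,0,1,0],[0,0,0,1,0],[0,0,0,0.8,0],[0,0,0,0.4,0],[0,0,0,0,0]]'
```

```text
time_s: 4.2
tcp_pos: [0.5971, -0.3084, 0.1834]
orientation: [179.9, -0.1, 25.3]
wrist_force: [-0.1, 0.6, -1.9]
gripper_width: 0.0328
grip_force: 40.0
```

```bash
python3 -m jog '[[0,-0.05,0.3,0.3,0],[0,-0.05,0.6,0.3,0],[0,-0.06,0.9,0.3,0],[0,-0.06,0.9,0.1,0],[0,-0.06,0.9,0,0],[0,-0.06,0.9,0,0],[0,-0.06,0.9,0,0],[0,-0.06,0.9,0,0],[0,-0.06,0.9,0,0],[0,-0.06,0.9,0,0],[0,-0.06,0.9,0,0],[0,-0.06,0.9,0,0]]'
python3 -m jog '[[0,-0.06,0.9,0,0],[0,-0.06,0.9,0,0],[0,-0.06,0.9,0,0],[0,-0.06,0.9,0,0],[0,-0.06,0.9,0,0],[0,-0.06,0.9,0,0],[0,-0.06,0.9,0,0],[0,-0.06,0.9,0,0],[0,-0.06,0.9,0,0],[0,-0.06,0.9,0,0],[0,-0.06,0.9,0,0],[0,-0.06,0.9,0,0]]'
```

```text
time_s: 5.2
tcp_pos: [0.582, -0.1081, 0.2013]
orientation: [-179.9, 0.0, 25.4]
wrist_force: [0.3, 0.4, -1.4]
gripper_width: 0.0329
grip_force: 40.0
time_s: 6.2
tcp_pos: [0.5672, 0.1076, 0.2013]
orientation: [-180.0, 0.0, 25.4]
wrist_force: [-0.1, 0.3, -1.2]
gripper_width: 0.0327
grip_force: 40.0
```

```bash
python3 -m jog '[[0,-0.05,0.9,0,0],[0,-0.05,0.9,0,0],[0,-0.05,0.9,0,0],[0,-0.05,0.9,0,0],[0,-0.05,0.9,0,0],[0,-0.05,0.9,0,0],[0,0,0.6,0,0],[0,0,0.3,0,0],[0,0,0.2,0,0],[0,0,0,0,0],[0,0,0,0,0]]'
python3 - <<'E'
from h import *
s=sense();print(np.array([.561,.241,.167])-s["tcp_pos"])
c=capture("side");save(c,"side2");P=cloud(c)
h=cv2.cvtColor(c["frame"],cv2.COLOR_RGB2HSV);m=(cv2.inRange(h,(75,60,40),(100,255,255))>0)
q=P[m];q=q[(abs(q[:,0]-.56)<.06)&(abs(q[:,1]-.241)<.06)];print(len(q),q.min(0),q.max(0))
cv2.imwrite('pics/s2.png',cv2.resize(cv2.imread('pics/side2.png')[60:320,60:320],(520,520)))
E
```

```text
time_s: 7.12
tcp_pos: [0.5623, 0.235, 0.2014]
orientation: [180.0, 0.0, 25.3]
wrist_force: [-0.4, -0.1, -1.9]
gripper_width: 0.0329
grip_force: 40.0
[-0.00128508  0.00598843 -0.03442462]
377 [0.53756345 0.21535025 0.1714047 ] [0.57410876 0.27761725 0.24141927]
```

View pics/s2.png

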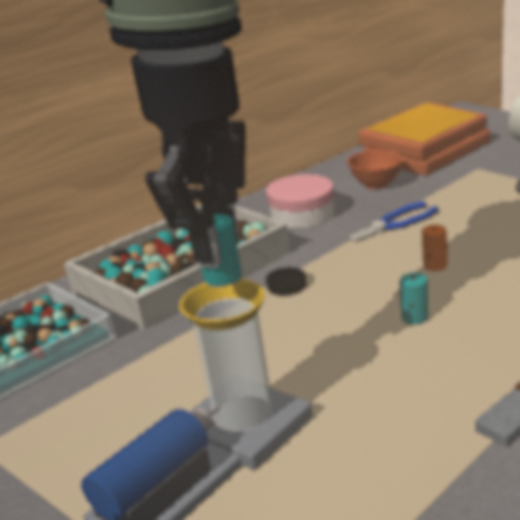

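The blank hangs upright just above the yellow rim: its foot is at (220,275) and the rim centre at (222,303). I'll centre it, lower it and release with the fingertips above the rim.

```bash
python3 -m jog '[[0,-0.06,0.3,0,0],[0,0,0,-0.4,0],[0,0,0,-0.5,0],[0,0,0,-0.5,0],[0,0,0,-0.2,0],[0,0,0,0,0],[0,0,0,0,0]]'
```

```text
time_s: 7.75
tcp_pos: [0.561, 0.2417, 0.1692]
orientation: [180.0, 0.0, 25.3]
wrist_force: [-0.2, -0.3, -1.1]
gripper_width: 0.033
grip_force: 40.0
```

```bash
python3 -m jog '[[1,0,0,0,0],[1,0,0,0,0],[1,0,0,0,0],[1,0,0,0,0],[1,0,0,0.5,0],[1,0,0,1,0],[1,0,0,1,0],[1,0,-0.5,0,0],[1,0,-0.9,0,0],[1,0,-0.9,0,0],[1,0,-0.9,0,0],[1,0,-0.9,0,0]]'
python3 - <<'E'
from h import *
c=capture("side");save(c,"side3");P=cloud(c)
print(np.array([.546,-.0125,.1])-sense()["tcp_pos"])
cv2.imwrite('pics/s3.png',cv2.resize(cv2.imread('pics/side3.png')[60:320,60:320],(520,520)))
E
```

```text
time_s: 8.75
tcp_pos: [0.561, 0.1588, 0.2201]
orientation: [180.0, -0.0, 25.3]
wrist_force: [-0.9, -0.4, -1.0]
gripper_width: 0.0852
grip_force: 0.0
[-0.01543957 -0.16725093 -0.12029699]
```

View pics/s3.png

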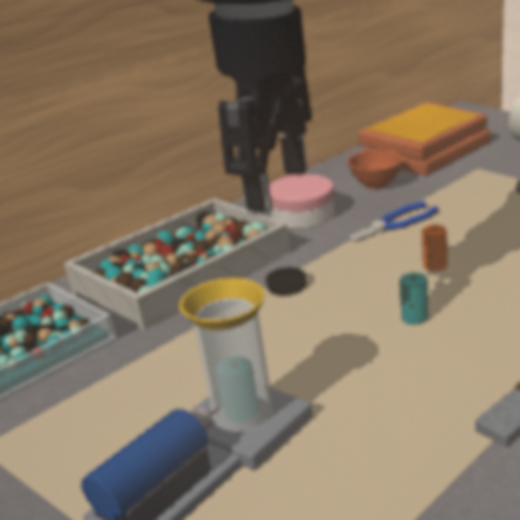

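The first blank stands upright on the tube floor at (238,390). Next is the second turquoise blank, at (413,298).

```bash
python3 -m jog '[[1,-0.1,-0.9,0,0],[1,-0.1,-0.9,0,0],[1,-0.1,-0.9,0,0],[1,-0.1,-0.9,0,0],[1,-0.1,-0.9,-0.6,0],[1,-0.1,-0.9,-0.9,0],[1,-0.1,-0.9,-1,0],[1,-0.07,-0.9,-1,0],[1,0,-0.7,-1,0],[1,0,-0.4,-0.8,0],[1,0,0,0,0],[1,0,0,0,0]]'
python3 - <<'E'
from h import *
s=sense();print(np.array([.546,-.0125,.034])-s["tcp_pos"])
E
```

```text
time_s: 9.8
tcp_pos: [0.5457, -0.0061, 0.1138]
orientation: [-180.0, 0.0, 25.3]
wrist_force: [0.8, 0.6, -0.7]
gripper_width: 0.085
grip_force: 0.0
[ 0.00034566 -0.00635216 -0.07980235]
```

```bash
python3 -m jog '[[1,0.02,-0.32,-0.2,0],[1,0,0,-0.9,0],[1,0,0,-1,0],[1,0,0,-1,0],[1,0,0,-0.6,0],[1,0,0,-0.3,0],[1,0,0,0,0],[0,0,0,0,0],[0,0,0,0,0],[0,0,0,0,0],[0,0,0,0,0],[0,0,0,0,0]]' 40
```

```text
time_s: 10.8
tcp_pos: [0.5464, -0.0125, 0.0341]
orientation: [180.0, -0.1, 25.3]
wrist_force: [-1.2, 0.1, 9.1]
gripper_width: 0.0328
grip_force: 38.7
```

```bash
python3 -m jog '[[0,0,0,0,0],[0,0,0,0,0],[0,0,0,0.4,0],[0,0,0,0.8,0],[0,0,0,1,0],[0,0,0,1,0],[0,0,0,1,0],[0,0,0,1,0],[0,0,0,1,0],[0,0,0,1,0],[0,0,0,0.8,0],[0,0,0,0.4,0]]'
```

```text
time_s: 11.8
tcp_pos: [0.5464, -0.0126, 0.2038]
orientation: [179.9, -0.1, 25.3]
wrist_force: [0.5, -0.3, -1.3]
gripper_width: 0.0329
grip_force: 40.0
```

```bash
python3 -m jog '[[0,0.06,0.4,0,0],[0,0.06,0.8,0,0],[0,0.06,0.9,0,0],[0,0.06,0.9,0,0],[0,0.06,0.9,0,0],[0,0.06,0.9,0,0],[0,0.06,0.9,0,0],[0,0.06,0.9,0,0],[0,0.06,0.9,0,0],[0,0.06,0.9,0,0],[0,0.06,0.9,0,0],[0,0.06,0.9,0,0]]'
python3 -m jog '[[0,0,0.9,0,0],[0,0,0.9,0,0],[0,0,0.5,0,0],[0,0,0.2,0,0],[0,0,0,0,0],[0,0,0,0,0]]'
```

```text
time_s: 12.8
tcp_pos: [0.5598, 0.193, 0.2003]
orientation: [-180.0, 0.1, 25.3]
wrist_force: [1.4, -0.0, -1.1]
gripper_width: 0.0325
grip_force: 40.0
time_s: 13.3
tcp_pos: [0.5605, 0.2406, 0.2012]
orientation: [180.0, 0.0, 25.3]
wrist_force: [-0.3, -0.7, -0.4]
gripper_width: 0.0326
grip_force: 40.0
```

```bash
python3 -m jog '[[0,0,0,-0.4,0],[0,0,0,-0.5,0],[0,0,0,-0.5,0],[0,0,0,-0.2,0],[0,0,0,0,0],[0,0,0,0,0]]'
```

```text
time_s: 13.8
tcp_pos: [0.5604, 0.2413, 0.1692]
orientation: [-180.0, 0.0, 25.3]
wrist_force: [0.5, -0.6, -0.7]
gripper_width: 0.0326
grip_force: 40.0
```

```bash
python3 -m jog '[[1,0,0,0,0],[1,0,0,0,0],[1,0,0,0,0],[1,0,0,0,0],[1,0,0,0.5,0],[1,0,0,1,0],[1,0,0,1,0],[1,0,-0.5,0.5,0],[1,0,-0.9,0,0],[1,0,-0.9,0,0],[1,0,-0.9,0,0],[1,0,-0.9,0,0]]'
python3 - <<'E'
from h import *
c=capture("side");save(c,"side4")
cv2.imwrite('pics/s4.png',cv2.resize(cv2.imread('pics/side4.png')[60:320,60:320],(520,520)))
E
```

```text
time_s: 14.8
tcp_pos: [0.5603, 0.1578, 0.2298]
orientation: [180.0, -0.0, 25.3]
wrist_force: [0.5, -0.3, -1.6]
gripper_width: 0.0854
grip_force: 0.0
```

View pics/s4.png

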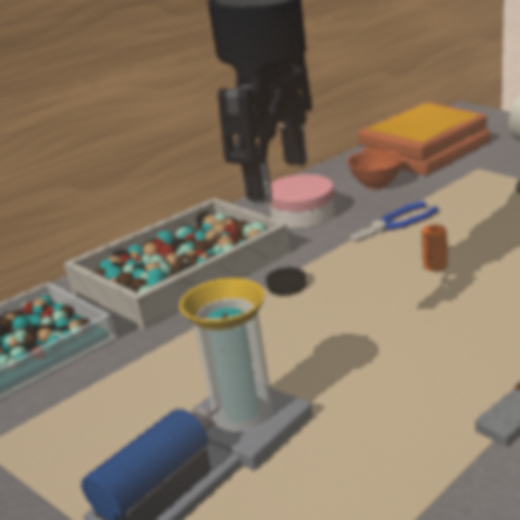

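Both turquoise blanks are stacked in the tube, with the top one's face visible in the funnel at (224,312). The amber blank is where it was at (434,247), and the gripper is clear.

```bash
python3 -m jog '[[1,0,0,0,0],[1,0,0,0,0],[1,0,0,0,0]]'; python3 -c "
from bench import finish_job; print(finish_job())"
```

```text
time_s: 15.1
tcp_pos: [0.5603, 0.16, 0.2295]
orientation: [-180.0, -0.0, 25.4]
wrist_force: [0.3, 0.1, -0.1]
gripper_width: 0.0852
grip_force: 0.0
the job is handed in; nothing more can be done
None
```

Both turquoise blanks are stacked end to end in the feed tube, the amber blank was left where it stood, and the job was handed in at 15.1 s; the hand-in returned no verdict.

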